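# Hold a canister lid under leak test

### The arm

A 6-joint arm with a two-finger parallel gripper is mounted at the origin on a cart in front of the work surface, level with it; the furniture and walls round the work are solid. World frame = base frame: x ahead of the robot, y to its left, z up, the work surface at z = 0. Lengths are in m, angles in rad, forces in N, time in s.
With the tool pointing down it reaches from about 0.3 to 0.875 m from the base axis. Payload 6.4 kg.
Tool frame: the origin (TCP) lies at the very end of the fingers, on their centre line; the grasp point (between the pads) lies 19 mm behind it; z points along the fingers, y is the line along which they close (so a half turn about z gives the same grasp; the last joint's range is limited). The gripper opens to 85 mm and grips with 20 to 120 N. Pads are 22 mm wide; open, the fingers measure 114 mm over their backs; the gripper's body (76 mm by 85 mm) begins 54 mm behind the grasp point. The pads swing forward as they close: fully open they stand 13 mm farther back than shut.
Start: joints at [0.924, 0.181, 1.607, -0, 1.354, -0.206], TCP at [0.245, 0.52, 0.231] pointing down, gripper open.
Joint ranges: [-2.99, 2.99], [-0.89, 2.07], [0.3, 2.58], [-1.14, 4.28], [0, 2.63], [-3.12, 3.12]. Speed limits (rad/s): [2.57, 2.57, 3.01, 3.14, 3.14, 3.14].

### API

Orientations are given as a unit quaternion [w, x, y, z].
In Python, from bench import ctrl gives the robot as it stands.
- The arm moves only by the tool jog_arm, never from a script. Its argument "series" is a list that holds one entry, the list of rows, each a list of 7 numbers: the shift along the tool's x, y, z in mm, then the turn, a rotation vector about the tool's x, y, z in rad, then the finger opening in mm, from 0 to 85.4. In form: [[[tx, ty, tz, rx, ry, rz, gripper], ...]]. A call has exactly 10 rows; each row shifts and turns the commanded pose from where the row before left it, along the tool's axes as they then stand; what a row does not reach is not made up. A row lasts 1/10 s, in which the tool goes at most 50 mm and 8.59 degrees, less where a joint would pass 70% of its speed; a pose out of reach is approached as far as the arm can. A call with a gripper value outside its range is refused whole. The fingers move at their own pace and stop on an object; the grip force is fixed at half the most. Time passes only in rows, so rows that do not move let the fingers close, or fill a call up. It gives the time, the measured TCP pose, the force, the opening and the grip force at its end, in the units of the state.
- ctrl.get_obs(): the state, without advancing time (a new reading comes with each control period).
- ctrl.camera(name): name is "scene" or "top" or "wrist"; returns a dict with "frame" (420x560x3 uint8, blue, green, red), "z_map" (420x560 float32, m along the optical axis (not along the pixel's ray), 0 where there is no reading), "fx", "fy", "cx", "cy" (pixels), "k1" (the pictures are not rectified: a ray, as slopes to the right and down, at radius r is drawn at 1 + k1 r^2 times it, then the intrinsics apply), "xyz" and "rotation" of the camera in the world. Camera axes: x right, y down, z forward; pixel columns grow to the right and rows downward; lengths in m; the calibration is good to about 2 mm. A picture is of the moment at which its call begins.
- ctrl.hand_in(): hands the job in; it is judged then, once.
The state is a dict: "time_s": time; "q": joint angles; "dq": joint speeds; "joint_efforts": joint torques, N m; "eef_pos": TCP position; "eef_rot": TCP orientation; "wrist_force": force on the tool from outside, world axes, zero at the start; "torque": the same for the moment, N m; "opening": opening from 0.0 (shut) to 1.0 (fully open); "grasp_force": force on a finger pad.
Only numpy, scipy, OpenCV 4.12 (cv2) and the standard library are available. Lean on these libraries where they do the work, as an engineer would, in place of code of your own. Each camera call takes 0.05 s, during which the arm holds its last target. There are 200 camera calls.

### The job

Take the canister lid by its knob from the little wooden drying stand and seat it flat, rim down, in the round pocket of the leak tester, and let go of it. Then pull the tester's spring-return pump handle straight out until its pointer stands between the two fins of the mark on the rail, and keep it there: finish while still gripping the handle, because it springs back when let go. Leave the mark and the tin, cup and jar standing about as they are.

Things in the scene. Friction and masses are not known exactly. Their poses are not given: they have to be found in the camera images.
- lid: Loose steel canister lid, an inverted cup 68 mm across, 14 mm high, hollow below, 90 g, with a black knob 25 mm across on its middle (knob top 41.5 mm above the rim; 20 mm neck below 19 mm). Origin: centre of the rim plane (open underside); +z from the rim through the knob. It starts leaning on the drying stand, z tilted 30 degrees from vertical, knob up and roughly towards the robot.
- rest: Fixed wooden drying stand: an 84 x 84 mm board, 6 mm thick, that leans back 30 degrees (low edge at its own -x, towards the robot; high edge 50 mm up). Two pegs, standing 11 mm off the board, keep the lid from sliding down. Origin: on the worktop under the middle of the board; z up.
- stand: Fixed leak tester: base plate 112 x 235 mm, 10 mm thick; on it, along its own -y, a white pocket block 90 x 90 mm (top 38 mm above the worktop), a lying pump barrel (to y = -85 mm, 49 mm high) and the handle, which pulls out to -y. A low rail runs along the -x side (robot side) at x = -48 mm; a flat dial lies by the barrel. Origin: on the worktop under the pocket's centre; z up.
- pocket (a point): Centre of the black rubber floor of the round pocket in the white block: 72 mm in diameter with a 3 mm chamfer at its mouth, 10 mm deep, floor 28 mm above the worktop. A seated lid has its origin here and stands 4 mm (without knob) above the block.
- pump_slide: Spring-return slide: rod, black upright handle plate, pointer. Axes as stand. Slides only to the tester's -y (out), 0 to 52 mm, against a spring: 4 N to start, 1.5 N more per 10 mm. Plate 44 mm wide (x), 14 mm thick (y), top 91 mm above the worktop: pinch it from above across y; at rest 35 mm are free between plate and barrel. Origin: at worktop height under the plate's middle.
- grip (a point): Point to grip on the handle plate: on its middle, 72 mm above the worktop, 19 mm below the plate's top. Moves with the handle; axes parallel to stand's.
- pointer (a point): Point of the steel pointer, a thin level arm (2.5 mm thick, 43 mm above the worktop) that juts from the handle plate towards the tester's -x, over the rail. It is level with the handle plate in y.
- mark (a point): The mark: middle of the gap between two upright steel fins (12 mm apart, 3 mm thick, 16 mm wide, tops 38.5 mm above the worktop) of a small stiff rider on the rail, 22 to 44 mm out from the pointer's rest place; given at the pointer's height. The pointer passes over the fins. Axes as stand: pull until the pointer's y in this frame is 0.
- fish_tin: Bystander: low food tin, 86 mm across, 40 mm high. Origin at the centre of its underside.
- yoghurt_cup: Bystander: yoghurt cup, 72 mm across, 71 mm high. Origin at the centre of its underside.
- spice_jar: Bystander: spice jar, 45 mm across, 106 mm high. Origin at the centre of its underside.

How it is judged:
On the way, in this order (a step that is already met when the one before it is completed fails the run):
1. the lid sits flat in the pocket, rim down, and is let go (horizontal distance between lid and pocket below 0.004 m and z of lid in the frame of pocket between -0.003 and 0.0025 m and angle between lid's own z axis and vertical below 0.06 rad and contact force between the fingers and lid below 0.3 N), for 0.3 s.
2. the handle is gripped and its pointer stands between the fins of the mark (y of pointer in the frame of mark between -0.005 and 0.005 m and contact force between the fingers and pump_slide above 3 N), for 1 s.
At the end, for the whole second after the job is handed in: Lid rim down on the pocket floor (4 mm sideways, 2.5 mm in height, tilt under 0.06 rad), untouched by the fingers; pointer within 5 mm of the middle of the mark along the pull, held by the fingers (over 3 N on the handle); mark moved under 5 mm (all of step 1 and all of step 2 and distance of mark from where it was at the start of the episode below 0.005 m); the arm keeps its last pose, push and grip.
It fails at once if the fish tin is shoved more than 30 mm or tipped over (distance of fish_tin from where it was at the start of the episode above 0.03 m or angle between fish_tin's own z axis and vertical above 0.5 rad).
It fails at once if the yoghurt cup is shoved more than 30 mm or tipped over (distance of yoghurt_cup from where it was at the start of the episode above 0.03 m or angle between yoghurt_cup's own z axis and vertical above 0.5 rad).
It fails at once if the spice jar is shoved more than 30 mm or tipped over (distance of spice_jar from where it was at the start of the episode above 0.03 m or angle between spice_jar's own z axis and vertical above 0.5 rad).
It also fails if it takes over 53 s, if anything falls off the work surface, if the arm or the gripper's body presses on something with over 40 N, if the wrist force passes 120 N, or if a joint passes its speed limit or range.

## Working session

There is one attempt and no reset: what is moved stays moved. The work goes in short steps, Python scripts to look and compute and a tool call to move; the robot and the scene stay as the last step left them, time stands still between calls to the robot, and variables do not carry over. Pictures are saved under pics/ and viewed, at most 10 in all, crops included, and the job is handed in when it is done.

Besides the shell and the picture viewer there is one more tool, called after "Emit:" as name([rows], argument=value, ...), one row to a line, values as JSON. jog_arm: Moves the arm, as the interface text tells. Its arguments: {"type":"object","properties":{"series":{"type":"array"}},"required":["series"]}

```bash
mkdir -p pics; cat > h.py <<'E'
import numpy as np,cv2
from bench import ctrl
def snap(n,f=None):
    c=ctrl.camera(n)
    if f: cv2.imwrite('pics/'+f,c['frame'])
    return c
def Rm(c):
    r=np.array(c['rotation'],float)
    if r.shape==(3,3): return r
    from scipy.spatial.transform import Rotation as R
    return R.from_quat(r[[1,2,3,0]]).as_matrix()
def rays(c,uv):
    d=np.array(uv,float).reshape(-1,2); d=(d-[c['cx'],c['cy']])/[c['fx'],c['fy']]
    s=d.copy()
    for _ in range(20): s=d/(1+c['k1']*(s**2).sum(1,keepdims=True))
    return s
def plane(c,uv,z):
    s=rays(c,uv); w=np.c_[s,np.ones(len(s))]@Rm(c).T; o=np.array(c['xyz'])
    return o+w*((z-o[2])/w[:,2])[:,None]
def cloud(c):
    h,w=c['z_map'].shape; u,v=np.meshgrid(np.arange(w),np.arange(h))
    s=rays(c,np.c_[u.ravel(),v.ravel()]); z=c['z_map'].ravel()[:,None]
    P=(np.c_[s,np.ones(len(s))]*z)@Rm(c).T+c['xyz']; P[z[:,0]==0]=np.nan
    return P.reshape(h,w,3)
E
python3 - <<'E'
from h import *
a=snap('scene','s0.png');b=snap('top','t0.png');
print(ctrl.get_obs())
for c in(a,b):print({k:v for k,v in c.items() if k not in('frame','z_map')})
np.savez('t0.npz',f=b['frame'],P=cloud(b));np.savez('s0.npz',f=a['frame'],P=cloud(a))
E
```

```text
{'time_s': 0.1, 'q': array([ 9.23687254e-01,  1.81460520e-01,  1.60789350e+00,  9.35104680e-06,
        1.35381339e+00, -2.06264565e-01]), 'dq': array([ 0.00048566, -0.00146381, -0.00124014,  0.00018167,  0.00118939,
        0.00095067]), 'joint_efforts': array([ 1.25940564e-04, -4.45876479e+01, -3.52240634e+01, -3.27257249e-04,
        4.10932320e-03,  3.23669462e-05]), 'eef_pos': array([0.24501443, 0.51964155, 0.23048476]), 'eef_rot': array([-3.30018667e-04,  2.18642598e-01,  9.75804691e-01, -7.14896133e-04]), 'wrist_force': array([-0.57302836, -0.50765558, -0.22047844]), 'torque': array([ 2.28263701e-05,  4.56593014e-02, -2.20640250e-02]), 'grasp_force': 0.0, 'opening': 1.0002838418291937}
{'fx': 421.15517032648205, 'fy': 421.15517032648205, 'cx': 280.114419043793, 'cy': 211.04840823367385, 'k1': -0.0831638093840674, 'xyz': array([ 0.06895923, -0.44398025,  0.89407339]), 'rotation': array([-0.31291599,  0.86230198, -0.37690739,  0.1282953 ])}
{'fx': 521.1087012661409, 'fy': 521.1087012661409, 'cx': 271.1181824877014, 'cy': 212.66339711034774, 'k1': -0.03169199967944809, 'xyz': array([0.30147451, 0.04546945, 1.37743141]), 'rotation': array([-0.06376062,  0.70692286, -0.70103327,  0.06889859])}
```

View pics/t0.png

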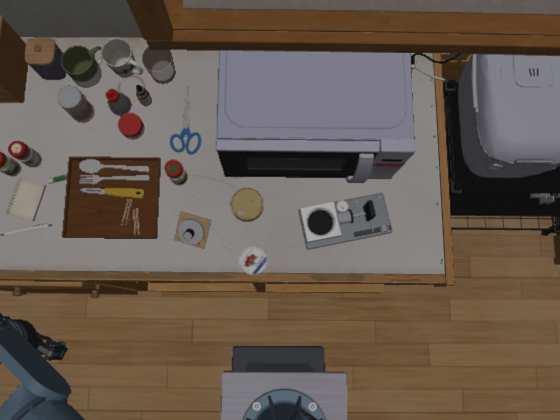

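View pics/s0.png

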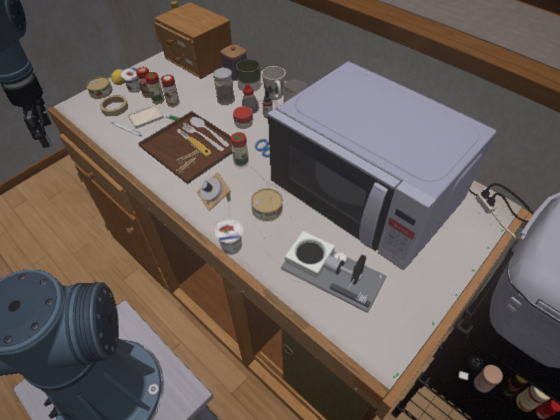

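The top view shows the tester pocket at (320,222), the handle at (369,211), the lid knob at about (189,233), the tin at (247,204), the cup at (253,260) and the jar at (175,172). The microwave front is behind the tester. I'll take rough positions first, then refine with the wrist camera.

```bash
python3 - <<'E'
from h import *
d=np.load('t0.npz');f=d['f'];P=d['P']
def show(n,u,v): print(n,P[v,u].round(4))
for n,u,v in [('pocket',320,222),('block',306,210),('knob',189,234),('lid',195,225),('tin',247,204),('cup',253,258),('jar',173,165),('table',280,230),('handle',369,209),('mw',300,155),('mw2',360,175),('mwhandle',360,168)]: show(n,u,v)
# pocket black blob
g=f.max(2); roi=np.zeros(g.shape,bool); roi[195:248,296:345]=1
m=((g<60)&roi).astype('uint8'); n,l,s,c=cv2.connectedComponentsWithStats(m); i=1+s[1:,4].argmax()
print(s[i]); 
from h import ctrl
t=snap('top'); print('pocket floor',plane(t,[c[i]],.030))
# block
mb=((f.min(2)>170)&roi)|(l==i); cn=max(cv2.findContours(mb.astype('uint8'),0,2)[0],key=cv2.contourArea)
r=cv2.minAreaRect(cn); print(r); q=plane(t,cv2.boxPoints(r),.038); print(q.round(4),q.mean(0)); print(np.linalg.norm(np.diff(q,axis=0),axis=1))
# base plate by height + surfaces
roi=np.zeros(g.shape,bool); roi[185:255,290:400]=1
mm=roi&(P[...,2]>.005)&(P[...,2]<.12); cn=max(cv2.findContours(mm.astype('uint8'),0,2)[0],key=cv2.contourArea)
r=cv2.minAreaRect(cn); q=plane(t,cv2.boxPoints(r),.01); print(q.round(4)); print(np.linalg.norm(np.diff(q,axis=0),axis=1))
# handle
hm=roi&(P[...,2]>.075)&(P[...,2]<.1); print('handle',hm.sum(),np.median(P[hm],0))
# microwave frontmost
k=(P[...,2]>.05)&(P[...,2]<.4)&(P[...,1]<.2)&(P[...,1]>-.3)&(P[...,0]>.5); x=P[k]; j=np.argsort(x[:,0])
for y in np.arange(-.3,.2,.05):
    s=x[(x[:,1]>y)&(x[:,1]<y+.05)]; 
    if len(s): a=s[s[:,2]>.1]; print('mw',round(y,2),np.nanmin(a[:,0]) if len(a) else None, s[:,2].max())
vis=cv2.hconcat([cv2.resize(f[195:275,155:275],(480,320),interpolation=2),]); v2=cv2.resize(f[185:255,290:400],(503,320),interpolation=2)
E
```

```text
pocket [ 0.5345 -0.0923  0.0267]
block [ 0.5638 -0.0546  0.0398]
knob [0.4974 0.2489 0.041 ]
lid [0.5192 0.2325 0.0528]
tin [0.5792 0.1002 0.036 ]
cup [0.4338 0.0815 0.0697]
jar [0.6615 0.2846 0.1134]
table [ 0.5166  0.0123 -0.0011]
handle [ 0.5584 -0.2105  0.0876]
mw [ 0.6587 -0.028   0.2174]
mw2 [ 0.6261 -0.1757  0.1656]
mwhandle [ 0.6334 -0.1695  0.2016]
[308 210  25  25 480]
pocket floor [[ 0.53393361 -0.09166136  0.03      ]]
((320.0, 222.0), (24.0, 24.0), 90.0)
[[ 0.5642 -0.0599  0.038 ]
 [ 0.5647 -0.1229  0.038 ]
 [ 0.5012 -0.122   0.038 ]
 [ 0.5006 -0.0596  0.038 ]] [ 0.53267654 -0.09112966  0.038     ]
[0.06300868 0.06359533 0.0624632 ]
[[ 0.5767 -0.0317  0.01  ]
 [ 0.6256 -0.2666  0.01  ]
 [ 0.5079 -0.2853  0.01  ]
 [ 0.4608 -0.0537  0.01  ]]
[0.23994125 0.11913603 0.23624753]
handle 95 [ 0.55948045 -0.21413481  0.08969754]
mw -0.3 0.6562901158673666 0.26280890531585044
mw -0.25 0.6557735124762065 0.2627458335972386
mw -0.2 0.6231294567653065 0.2627658317105963
mw -0.15 0.6574674878042059 0.2650169929283466
mw -0.1 0.6573963009094044 0.2629809931047551
mw -0.05 0.6578379776248084 0.26242575765222
mw -0.0 0.6582224095316478 0.2629236510751034
mw 0.05 0.6578975065819646 0.26316699834605606
mw 0.1 0.6577176464160128 0.2622715952295518
mw 0.15 0.6581438453530641 0.2594390267703355
```

```bash
cat >> h.py <<'E'
from scipy.spatial.transform import Rotation as R
def rot(q): return R.from_quat(np.array(q)[[1,2,3,0]])
def pose():
    o=ctrl.get_obs(); return np.array(o['eef_pos']),rot(o['eef_rot'])
def rows(p0,r0,p1,r1,n,g):
    rv=(r0.inv()*r1).as_rotvec(); out=[]; p=p0.copy(); r=r0
    for i in range(n):
        pn=p0+(p1-p0)*(i+1)/n
        out.append(np.r_[np.round(r.inv().apply(pn-p)*1000,1),np.round(rv/n,4),g]); p=p+r.apply(out[-1][:3]/1000); r=r*R.from_rotvec(out[-1][3:6])
    print(str([[float(x) for x in k] for k in out]).replace(' ','')); return p,r
def tool(z,y):
    z=np.array(z,float)/np.linalg.norm(z); y=np.array(y,float); y-=z*(y@z); y/=np.linalg.norm(y)
    return R.from_matrix(np.c_[np.cross(y,z),y,z])
E
python3 - <<'E'
from h import *
for n in('s0.npz','t0.npz'):
    d=np.load(n);P=d['P'];f=d['f'].astype(int)
    wood=(f[...,2]-f[...,0]>40)
    k=(abs(P[...,0]-.52)<.07)&(abs(P[...,1]-.235)<.06)&(P[...,2]>.008)&(P[...,2]<.058)&wood
    X=P[k];
    for _ in range(4):
        A=np.c_[X[:,:2],np.ones(len(X))]; s=np.linalg.lstsq(A,X[:,2],rcond=None)[0]; e=abs(A@s-X[:,2]); X=X[e<max(.004,e.std()*1.5)]
    nn=np.r_[-s[:2],1];nn/=np.linalg.norm(nn); print(n,len(X),nn,np.degrees(np.arccos(nn[2])),np.degrees(np.arctan2(nn[1],-nn[0])),X.mean(0))
    k=(abs(P[...,0]-.52)<.07)&(abs(P[...,1]-.235)<.06)&(P[...,2]>.008)&wood
    cn=max(cv2.findContours(k.astype('uint8'),0,2)[0],key=cv2.contourArea); print(cv2.minAreaRect(cn))
p,r=pose(); print(r.as_matrix().round(3))
E
```

```text
s0.npz 195 [-0.47331656  0.1289591   0.87140174] 29.378058984725858 15.240781972852401 [0.51308789 0.22748722 0.03255124]
((212.55848693847656, 190.94772338867188), (22.161123275756836, 31.025575637817383), 48.17982482910156)
t0.npz 229 [-0.46437158  0.13870587  0.87471122] 28.98918287388811 16.63066844799743 [0.51882309 0.23602798 0.03551573]
((191.8927001953125, 229.45065307617188), (30.759204864501953, 29.832725524902344), 13.392498016357422)
[[-0.904  0.427 -0.001]
 [ 0.427  0.904 -0.001]
 [ 0.    -0.001 -1.   ]]
```

```bash
python3 - <<'E'
from h import *
n=np.array([-.483,.129,.866]); p,r=pose()
p1=np.array([.505,.243,.06])+.17*n
rows(p,r,p1,tool(-n,[.259,.966,0]),10,60)
E
```

```text
[[-27.0,-15.4,2.3,-0.0049,-0.0523,-0.0175,60.0],[-26.5,-16.0,3.7,-0.0049,-0.0523,-0.0175,60.0],[-26.0,-16.4,5.0,-0.0049,-0.0523,-0.0175,60.0],[-25.4,-16.9,6.2,-0.0049,-0.0523,-0.0175,60.0],[-24.8,-17.4,7.5,-0.0049,-0.0523,-0.0175,60.0],[-24.0,-17.8,8.6,-0.0049,-0.0523,-0.0175,60.0],[-23.3,-18.3,9.8,-0.0049,-0.0523,-0.0175,60.0],[-22.4,-18.7,10.9,-0.0049,-0.0523,-0.0175,60.0],[-21.4,-19.2,12.0,-0.0049,-0.0523,-0.0175,60.0],[-20.5,-19.6,12.9,-0.0049,-0.0523,-0.0175,60.0]]
```

Emit:
jog_arm([
  [[-27, -15.4, 2.3, -0.005, -0.0523, -0.0175, 60], [-26.5, -16, 3.7, -0.005, -0.0523, -0.0175, 60], [-26, -16.4, 5, -0.005, -0.0523, -0.0175, 60], [-25.4, -16.9, 6.2, -0.005, -0.0523, -0.0175, 60], [-24.8, -17.4, 7.5, -0.005, -0.0523, -0.0175, 60], [-24, -17.8, 8.6, -0.005, -0.0523, -0.0175, 60], [-23.3, -18.3, 9.8, -0.005, -0.0523, -0.0175, 60], [-22.4, -18.7, 10.9, -0.005, -0.0523, -0.0175, 60], [-21.4, -19.2, 12, -0.005, -0.0523, -0.0175, 60], [-20.5, -19.6, 12.9, -0.005, -0.0523, -0.0175, 60]],
])

```text
time_s: 1.15
eef_pos: [0.4236, 0.2644, 0.2076]
eef_rot: [0.258, 0.125, 0.957, -0.033]
wrist_force: [0.2, 0.2, -0.3]
opening: 0.701
grasp_force: 0.0
```

```bash
python3 - <<'E'
from h import *
c=snap('wrist','w1.png'); p,r=pose(); print(p,r.as_matrix().round(3)); print(c['fx'],c['k1'],c['xyz'])
P=cloud(c); np.savez('w1.npz',P=P,f=c['frame'])
# camera in tool frame
print('cam in tool',r.inv().apply(np.array(c['xyz'])-p),(r.as_matrix().T@Rm(c)).round(3))
E
```

```text
[0.42371057 0.26133926 0.20605027] [[-0.835  0.257  0.486]
 [ 0.221  0.966 -0.131]
 [-0.504 -0.002 -0.864]]
304.26828962631834 -0.03155787435228566 [0.29740089 0.29845133 0.29772864]
cam in tool [ 0.06754128  0.00321274 -0.14547928] [[-0.    -0.965 -0.262]
 [ 1.    -0.002  0.004]
 [-0.004 -0.262  0.965]]
```

View pics/w1.png

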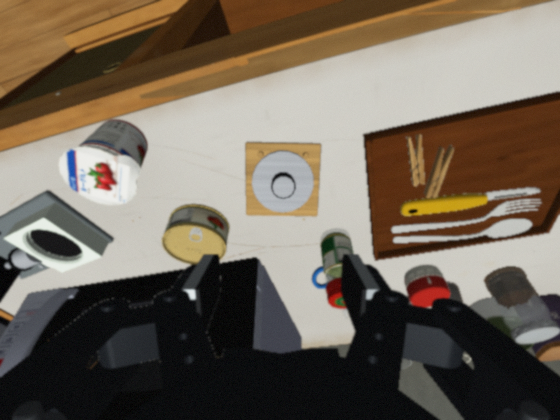

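The wrist view shows the lid disc near (283,182) with the knob at (283,185), square on the board, and the board lined up with the tool axes.

```bash
python3 - <<'E'
from h import *
d=np.load('w1.npz');P=d['P'];f=d['f'].astype(int); c=snap('wrist')
v,u=np.mgrid[:420,:560]
near=(abs(u-283)<45)&(abs(v-181)<45)
sat=f.max(2)-f.min(2)
grey=near&(sat<22)&(np.hypot(u-283,v-181)<40)
cn=max(cv2.findContours(grey.astype('uint8'),0,2)[0],key=cv2.contourArea); el=cv2.fitEllipse(cv2.convexHull(cn)); print(el)
disc=near&(np.hypot(u-283,v-181)<28)&(np.hypot(u-283,v-185)>17)
X=P[disc];X=X[np.isfinite(X).all(1)]; A=np.c_[X[:,:2],np.ones(len(X))]
for _ in range(3):
    s=np.linalg.lstsq(A,X[:,2],rcond=None)[0];e=abs(A@s-X[:,2]);k=e<.004;X=X[k];A=A[k]
n=np.r_[-s[:2],1];n/=np.linalg.norm(n); print('lid plane',len(X),n,np.degrees(np.arccos(n[2])),X.mean(0))
def inter(uv,n,d0):
    w=np.r_[rays(c,[uv])[0],1]@Rm(c).T;o=np.array(c['xyz']);return o+w*((d0-n@o)/(n@w))
d0=n@X.mean(0); cen=inter(el[0],n,d0); print('disc centre (top, 14mm or rim)',cen,'origin',cen-.014*n)
for a in (0,90,180,270):
    t=np.radians(el[2]+a); L=el[1][0 if a%180==0 else 1]/2; print(np.linalg.norm(inter(np.array(el[0])+L*np.array([np.cos(t),np.sin(t)]),n,d0)-cen))
# knob: dark ring & light top
blk=near&(f.max(2)<70)&(np.hypot(u-283,v-184)<20); cn=cv2.findContours(blk.astype('uint8'),0,2)[0]; cn=max(cn,key=cv2.contourArea);e2=cv2.minEnclosingCircle(cn);print(e2)
hk=near&(np.hypot(u-283,v-185)<18); h=(P-cen)@n; K=hk&(h>.02); print('knob pts',K.sum(),np.nanmax(h[K]),np.median(h[K]),'centre',P[K].mean(0), 'px',u[K].mean(),v[K].mean())
kt=inter((u[K].mean(),v[K].mean()),n,d0+.0275);print('knob top centre',kt,'origin',kt-.0415*n)
# board
bd=(abs(u-283)<55)&(abs(v-181)<55)&(f[...,2]-f[...,0]>40)
cn=max(cv2.findContours(bd.astype('uint8'),0,2)[0],key=cv2.contourArea); r=cv2.minAreaRect(cn); print(r); B=np.array([inter(x,n,d0-.014) for x in cv2.boxPoints(r)]);print(B.round(4),np.linalg.norm(np.diff(B,axis=0),axis=1),B.mean(0))
E
```

```text
((282.3565979003906, 181.023681640625), (60.76186752319336, 60.82154846191406), 94.98786926269531)
lid plane 1541 [-0.47899478  0.13994111  0.86659131] 29.935088729820126 [0.4989197  0.24873668 0.03906232]
disc centre (top, 14mm or rim) [0.49966876 0.24407398 0.0402293 ] origin [0.50637468 0.24211481 0.02809702]
0.03390975372790772
0.032723128126255184
0.032205372198848545
0.03294872056290426
((282.0, 178.5), 9.12424373626709)
knob pts 113 0.02841175592013895 0.02630210576599506 centre [0.48674034 0.25148323 0.06181504] px 282.8407079646018 183.3716814159292
knob top centre [0.48469551 0.24839648 0.06298858] origin [0.50457379 0.24258893 0.02702504]
((282.0628662109375, 178.9775390625), (75.1783218383789, 73.1004409790039), 0.8951737284660339)
[[0.5298 0.1902 0.0494]
 [0.4616 0.2121 0.0082]
 [0.4841 0.2909 0.0079]
 [0.554  0.2741 0.0493]] [0.08264293 0.08194808 0.0829816 ] [0.50740738 0.24181942 0.02871553]
```

```bash
python3 - <<'E'
from h import *
n=np.array([-.480,.135,.867]); o=np.array([.505,.2424,.0275]); p,r=pose(); T=tool(-n,[.271,.963,0])
p,r=rows(p,r,o+.09*n,T,5,60)
rows(p,r,o+.0155*n,T,5,60)
E
```

```text
[[3.2,0.5,21.4,0.0011,0.0004,0.002,60.0],[3.2,0.4,21.4,0.0011,0.0004,0.002,60.0],[3.1,0.5,21.5,0.0011,0.0004,0.002,60.0],[3.2,0.5,21.4,0.0011,0.0004,0.002,60.0],[3.2,0.6,21.4,0.0011,0.0004,0.002,60.0]]
[[-0.0,-0.0,14.9,0.0,0.0,-0.0,60.0],[-0.0,-0.0,14.9,0.0,0.0,-0.0,60.0],[-0.0,-0.0,14.9,0.0,0.0,-0.0,60.0],[-0.0,-0.0,14.9,0.0,0.0,-0.0,60.0],[-0.0,-0.1,14.9,0.0,0.0,-0.0,60.0]]
```

Emit:
jog_arm([
  [[3.2, 0.5, 21.4, 0.001, 0, 0.002, 60], [3.2, 0.5, 21.4, 0.001, 0, 0.002, 60], [3.2, 0.5, 21.4, 0.001, 0, 0.002, 60], [3.2, 0.5, 21.4, 0.001, 0, 0.002, 60], [3.2, 0.5, 21.4, 0.001, 0, 0.002, 60], [0, 0, 15, 0, 0, 0, 60], [0, 0, 15, 0, 0, 0, 60], [0, 0, 15, 0, 0, 0, 60], [0, 0, 15, 0, 0, 0, 60], [0, 0, 14.5, 0, 0, 0, 60]],
])

```text
time_s: 2.25
eef_pos: [0.4986, 0.2483, 0.0421]
eef_rot: [0.257, 0.132, 0.957, -0.033]
wrist_force: [-0.0, -0.2, 0.0]
opening: 0.699
grasp_force: 0.0
```

```bash
python3 - <<'E'
from h import *
n=np.array([-.480,.135,.867]); o=np.array([.505,.2424,.0275]); p,r=pose(); print(p,r.inv().apply(o+.0155*n-p)*1000, r.inv().apply(-n))
print(ctrl.get_obs()['wrist_force'])
E
```

```text
[0.49863922 0.24832996 0.0420955 ] [ 0.57765991 -3.99077609  0.98460538] [ 0.00232737 -0.00427419  1.00014515]
[-0.03815736 -0.15827774  0.03446004]
```

Emit:
jog_arm([
  [[0.5, -3.5, 1, 0, 0, 0, 60], [0, 0, 0, 0, 0, 0, 60], [0, 0, 0, 0, 0, 0, 20], [0, 0, 0, 0, 0, 0, 15], [0, 0, 0, 0, 0, 0, 15], [0, 0, 0, 0, 0, 0, 15], [0, 0, 0, 0, 0, 0, 15], [0, 0, 0, 0, 0, 0, 15], [0, 0, 0, 0, 0, 0, 15], [0, 0, 0, 0, 0, 0, 15]],
])

```text
time_s: 3.25
eef_pos: [0.4978, 0.2452, 0.0427]
eef_rot: [0.258, 0.131, 0.957, -0.033]
wrist_force: [-3.4, 1.1, 4.3]
opening: 0.27
grasp_force: 58.4
```

```bash
python3 - <<'E'
from h import *
n=np.array([-.480,.135,.867]); o=np.array([.505,.2424,.0275]); p,r=pose(); print(p,r.inv().apply(o+.0155*n-p)*1000, r.inv().apply(-n)); print(ctrl.get_obs()['wrist_force'],ctrl.get_obs()['opening']*85.4)
E
```

```text
[0.49778236 0.24517826 0.04268173] [ 0.89953926 -0.7290721   1.48924138] [ 0.00407683 -0.00564445  1.00013275]
[-3.38560922  1.05771798  4.33499007] 23.086580507221953
```

```bash
python3 - <<'E'
from h import *
p,r=pose(); 
p,r=rows(p,r,p+r.apply([0,0,-.09]),r,4,15)
T=tool([0,0,-1],[-.204,.979,0])
rows(p,r,np.array([.50,.0,.22]),T,16,15)
E
```

```text
[[-0.0,-0.0,-22.5,0.0,0.0,0.0,15.0],[-0.0,0.0,-22.5,0.0,0.0,0.0,15.0],[-0.0,-0.0,-22.5,0.0,0.0,0.0,15.0],[-0.0,-0.0,-22.5,0.0,0.0,0.0,15.0]]
[[-9.3,-14.7,-1.9,-0.0075,0.0323,-0.0292,15.0],[-8.7,-14.9,-2.3,-0.0075,0.0323,-0.0292,15.0],[-8.3,-15.1,-2.7,-0.0075,0.0323,-0.0292,15.0],[-7.7,-15.4,-3.0,-0.0075,0.0323,-0.0292,15.0],[-7.2,-15.5,-3.4,-0.0075,0.0323,-0.0292,15.0],[-6.6,-15.8,-3.8,-0.0075,0.0323,-0.0292,15.0],[-6.0,-15.8,-4.1,-0.0075,0.0323,-0.0292,15.0],[-5.4,-16.1,-4.3,-0.0075,0.0323,-0.0292,15.0],[-4.7,-16.1,-4.7,-0.0075,0.0323,-0.0292,15.0],[-4.2,-16.2,-4.9,-0.0075,0.0323,-0.0292,15.0],[-3.5,-16.3,-5.2,-0.0075,0.0323,-0.0292,15.0],[-2.9,-16.4,-5.4,-0.0075,0.0323,-0.0292,15.0],[-2.2,-16.3,-5.6,-0.0075,0.0323,-0.0292,15.0],[-1.5,-16.4,-5.8,-0.0075,0.0323,-0.0292,15.0],[-0.9,-16.4,-5.9,-0.0075,0.0323,-0.0292,15.0],[-0.2,-16.4,-6.1,-0.0075,0.0323,-0.0292,15.0]]
```

Emit:
jog_arm([
  [[0, 0, -15, 0, 0, 0, 15], [0, 0, -25, 0, 0, 0, 15], [0, 0, -25, 0, 0, 0, 15], [0, 0, -25, 0, 0, 0, 15], [-9.3, -14.7, -2, -0.0075, 0.0323, -0.029, 15], [-8.7, -14.9, -2.3, -0.0075, 0.0323, -0.029, 15], [-8.3, -15.1, -2.7, -0.0075, 0.0323, -0.029, 15], [-7.7, -15.4, -3, -0.0075, 0.0323, -0.029, 15], [-7.2, -15.5, -3.4, -0.0075, 0.0323, -0.029, 15], [-6.6, -15.8, -3.8, -0.0075, 0.0323, -0.029, 15]],
])

```text
time_s: 4.25
eef_pos: [0.4708, 0.1595, 0.1575]
eef_rot: [0.162, 0.044, 0.986, -0.021]
wrist_force: [0.8, -0.5, -1.8]
opening: 0.268
grasp_force: 59.5
```

Emit:
jog_arm([
  [[-6, -15.8, -4.1, -0.0075, 0.0323, -0.029, 15], [-5.4, -16.1, -4.3, -0.0075, 0.0323, -0.029, 15], [-4.7, -16.1, -4.7, -0.0075, 0.0323, -0.029, 15], [-4.2, -16.2, -4.9, -0.0075, 0.0323, -0.029, 15], [-3.5, -16.3, -5.2, -0.0075, 0.0323, -0.029, 15], [-2.9, -16.4, -5.4, -0.0075, 0.0323, -0.029, 15], [-2.2, -16.3, -5.6, -0.0075, 0.0323, -0.029, 15], [-1.5, -16.4, -5.8, -0.0075, 0.0323, -0.029, 15], [-0.9, -16.4, -5.9, -0.0075, 0.0323, -0.029, 15], [-0.2, -16.4, -6.1, -0.0075, 0.0323, -0.029, 15]],
])

```text
time_s: 5.25
eef_pos: [0.4992, -0.0011, 0.2195]
eef_rot: [-0.001, -0.101, 0.995, -0.0]
wrist_force: [-0.2, 0.3, -1.8]
opening: 0.268
grasp_force: 59.5
```

```bash
python3 - <<'E'
from h import *
import time
c=snap('wrist');c=snap('wrist');c=snap('wrist','w2.png'); p,r=pose(); print(p,r.as_matrix().round(3))
np.savez('w2.npz',P=cloud(c),f=c['frame'])
import pickle;pickle.dump(c,open('w2.pkl','wb'))
E
```

```text
[ 0.49987351 -0.0011448   0.21938007] [[-0.98  -0.199 -0.   ]
 [-0.199  0.98  -0.001]
 [ 0.    -0.001 -1.   ]]
```

View pics/w2.png

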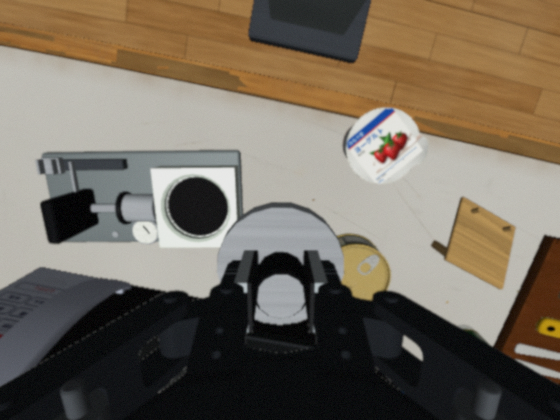

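The lid is held. The pocket mouth is at (197,207), the white block spans about (151–242, 166–249), the pointer is at about (75,172), and the mark is near (50,165) at the left end of the rail.

```bash
python3 - <<'E'
from h import *
import pickle
c=pickle.load(open('w2.pkl','rb'));f=c['frame'].astype(int);P=cloud(c);v,u=np.mgrid[:420,:560]
p,r=pose()
roi=(u>140)&(u<250)&(v>155)&(v<258)
# black pocket
m=(roi&(f.max(2)<70)&(np.hypot(u-197,v-207)<40)).astype('uint8'); cn=max(cv2.findContours(m,0,2)[0],key=cv2.contourArea);e=cv2.fitEllipse(cn);print('dark',e, 'floor',plane(c,[e[0]],.028),'mouth',plane(c,[e[0]],.038))
w=(roi&(f.min(2)>150))|(m>0)
cn=max(cv2.findContours(w.astype('uint8'),0,2)[0],key=cv2.contourArea);q=cv2.minAreaRect(cn);B=plane(c,cv2.boxPoints(q),.038);print(q);print(B.round(4),np.linalg.norm(np.diff(B,axis=0),axis=1),'centre',B.mean(0))
ap=cv2.approxPolyDP(cn,8,True).reshape(-1,2);print(ap.tolist(),plane(c,ap,.038).round(4).tolist())
print('block z',np.nanmedian(P[...,2][roi&(f.min(2)>170)]),'floor z',np.nanmedian(P[...,2][np.hypot(u-197,v-207)<18]))
for k in (e[0],):
  pass
# lid top plane in tool frame
T=r.inv().apply((P-p).reshape(-1,3)).reshape(P.shape)
lid=(np.hypot(u-281,v-265)<60)&(v<250)&(v>210)&(abs(T[...,2])<.02)
X=T[lid];A=np.c_[X[:,:2],np.ones(len(X))];s=np.linalg.lstsq(A,X[:,2],rcond=None)[0];print('lid top in tool',len(X),s,'res',(A@s-X[:,2]).std())
# lid outline arc: far pixels via depth mask
lm=((abs(T[...,2]-s[2])<.008)&(np.hypot(u-281,v-268)<75)&(v<300)).astype('uint8');lm=cv2.morphologyEx(lm,2,np.ones((3,3)))
cn=max(cv2.findContours(lm,0,1)[0],key=cv2.contourArea).reshape(-1,2)
cn=cn[(cn[:,1]<262)]
rr=rays(c,cn);W=np.c_[rr,np.ones(len(rr))]@Rm(c).T;o=np.array(c['xyz']);zl=p[2]-s[2];Y=r.inv().apply(o+W*((zl-o[2])/W[:,2])[:,None]-p)
from scipy.optimize import least_squares
g=least_squares(lambda a:np.hypot(Y[:,0]-a[0],Y[:,1]-a[1])-a[2],[0,0,.034],loss='soft_l1',f_scale=.001);print('lid centre tool',g.x,len(Y))
# handle + mark
hm=(u<115)&(v>140)&(v<250)&(P[...,2]>.08)&(P[...,2]<.1);H=P[hm];print('handle top',hm.sum(),H.mean(0),np.nanmedian(H[:,2]))
cv2.imwrite('pics/w2c.png',cv2.resize(c['frame'][140:260,20:180],(800,600),interpolation=cv2.INTER_CUBIC))
E
```

```text
dark ((197.51614379882812, 205.828369140625), (54.25025939941406, 58.49769592285156), 126.77953338623047) floor [[ 0.53262039 -0.09075556  0.028     ]] mouth [[ 0.52968066 -0.08847456  0.038     ]]
((195.0, 212.0), (90.0, 108.0), 90.0)
[[ 0.4994 -0.1538  0.038 ]
 [ 0.4764 -0.0402  0.038 ]
 [ 0.5781 -0.0223  0.038 ]
 [ 0.6037 -0.1453  0.038 ]] [0.11588055 0.1032002  0.12568352] centre [ 0.53938467 -0.09040479  0.038     ]
[[234, 169], [150, 168], [156, 224], [141, 221], [141, 257], [239, 257], [249, 248], [249, 216], [225, 235], [236, 219]] [[0.4817, -0.0555, 0.038], [0.4985, -0.1441, 0.038], [0.56, -0.1318, 0.038], [0.5599, -0.1488, 0.038], [0.6037, -0.1453, 0.038], [0.5804, -0.0336, 0.038], [0.5671, -0.0242, 0.038], [0.5297, -0.0308, 0.038], [0.5571, -0.0535, 0.038], [0.5361, -0.0444, 0.038]]
block z 0.03746568955896984 floor z 0.02868975497542134
lid top in tool 3601 [0.00020663 0.00894472 0.00312231] res 0.0005993792005178391
lid centre tool [0.0151812  0.00015787 0.0207084 ] 318
handle top 891 [ 0.55709256 -0.21183027  0.08847516] 0.08982870493233619
```

View pics/w2c.png

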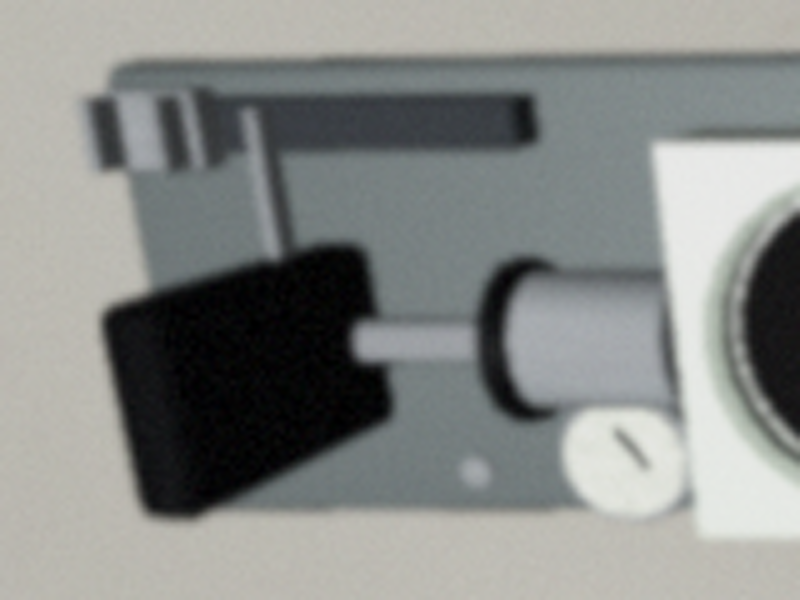

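```bash
python3 - <<'E'
from h import *
import pickle
c=pickle.load(open('w2.pkl','rb'));f=c['frame'].astype(int);P=cloud(c)
p,r=pose(); g=f.min(2)
print('row profile v=180',g[180,143:160],g[180,232:250]); print('col u=190',g[158:175,190])
# subpixel crossing at half level
def cross(a,lv):
    i=np.argmax(a>lv); return i-1+(lv-a[i-1])/(a[i]-a[i-1])
lv=175
L=[(140+cross(g[y,140:165],lv),y) for y in range(175,235,4)]
T=[(x,155+cross(g[155:180,x],lv)) for x in range(160,232,4)]
Rr=[(250-cross(g[y,230:251][::-1],lv),y) for y in range(172,210,4)]
def line(pts):
    W=plane(c,pts,.038)[:,:2]; m=np.median(W,0); vx,vy,x0,y0=cv2.fitLine(W.astype('float32'),cv2.DIST_HUBER,0,.0005,.0005).ravel(); return np.array([vx,vy]),np.array([x0,y0]),W
res={}
for n,pts in(('L',L),('T',T),('R',Rr)):
    d,o,W=line(pts); nn=np.array([-d[1],d[0]]); print(n,d,o,'ang',np.degrees(np.arctan2(d[1],d[0])),'res',((W-o)@nn).std()); res[n]=(d,o)
for th in (.195,.205,.215):
    ex=np.array([np.cos(th),np.sin(th)]);ey=np.array([-np.sin(th),np.cos(th)])
    yL=res['L'][1]@ey;yR=res['R'][1]@ey;xT=res['T'][1]@ex
    print(th,'width',yR-yL,'centre',ex*(xT+.045)+ey*(yL+yR)/2, ex*(xT+.045)+ey*(yL+.045))
# lid top face
Tl=r.inv().apply((P-p).reshape(-1,3)).reshape(P.shape)
m=((abs(Tl[...,2]-.0031-.009*Tl[...,1])<.003)).astype('uint8'); Y=[]
for u in range(228,336,4):
    col=np.where(m[200:260,u])[0]
    if len(col): Y.append((u,200+col[0]-.5))
for v in range(228,262,4):
    row=np.where(m[v,205:280])[0]; Y.append((205+row[0]-.5,v))
    row=np.where(m[v,285:360])[0]; Y.append((285+row[-1]+.5,v))
Y=np.array(Y)
from scipy.optimize import least_squares
W=r.inv().apply(plane(c,Y,p[2]-.0031)-p)
for R0 in (.033,.034):
  q=least_squares(lambda a:np.hypot(W[:,0]-a[0],W[:,1]-a[1])-R0,[0,0],loss='soft_l1',f_scale=.001);print('lid c',q.x,np.sqrt((q.fun**2).mean()))
q=least_squares(lambda a:np.hypot(W[:,0]-a[0],W[:,1]-a[1])-a[2],[0,0,.034],loss='soft_l1',f_scale=.001);print('lid c',q.x,np.sqrt((q.fun**2).mean()))
E
```

```text
row profile v=180 [126 127 127 128 128 128 129 142 174 210 227 230 231 231 230 230 230] [231 229 206 144  83  76  88  90  87 109 149 169 172 175 172 174 174 175]
col u=190 [135 135 137 138 136 134 128 110 101 138 198 225 231 230 229 223 200]
L [0.9753556 0.2206387] [ 0.5297542  -0.13762249] ang 12.74655 res 0.005323656332156123
T [ 0.20772718 -0.9781868 ] [ 0.490087   -0.10360608] ang -78.0108 res 7.849503729633372e-05
R [ 0.9932632  -0.11588015] [ 0.5034625 -0.0478296] ang -6.654393 res 0.004778690792025345
0.195 width 0.09318556480573276 centre [ 0.53316167 -0.0894566 ] [ 0.5334703 -0.0910192]
0.205 width 0.09326484997612794 centre [ 0.53307534 -0.08930222] [ 0.53340765 -0.09090046]
0.215 width 0.0933348087392459 centre [ 0.53299033 -0.08914863] [ 0.53334607 -0.09077764]
lid c [-1.28794265e-03 -6.41398703e-06] 0.00023218616361015432
lid c [-2.54803809e-03  3.95657828e-06] 0.00031304956111011684
lid c [-1.71253216e-03 -4.72661365e-06  3.33370577e-02] 0.0001936676304002595
```

```bash
python3 - <<'E'
from h import *
p,r=pose(); T=tool([0,0,-1],[-.2079,.978,0])
p,r=rows(p,r,np.array([.5316,-.0913,.16]),T,6,15)
rows(p,r,np.array([.5316,-.0913,.07]),T,4,15)
E
```

```text
[[-2.2,-15.8,9.9,-0.0001,-0.0001,-0.0016,15.0],[-2.2,-15.7,9.9,-0.0001,-0.0001,-0.0016,15.0],[-2.1,-15.8,9.9,-0.0001,-0.0001,-0.0016,15.0],[-2.1,-15.8,9.9,-0.0001,-0.0001,-0.0016,15.0],[-2.1,-15.8,9.9,-0.0001,-0.0001,-0.0016,15.0],[-2.1,-15.8,9.9,-0.0001,-0.0001,-0.0016,15.0]]
[[0.0,0.0,22.5,-0.0,0.0,0.0,15.0],[0.0,0.0,22.5,-0.0,0.0,0.0,15.0],[0.0,0.0,22.5,-0.0,0.0,0.0,15.0],[0.0,0.0,22.5,-0.0,0.0,0.0,15.0]]
```

Emit:
jog_arm([
  [[-2.2, -15.8, 9.9, 0, 0, -0.0016, 15], [-2.2, -15.8, 9.9, 0, 0, -0.0016, 15], [-2.1, -15.8, 9.9, 0, 0, -0.0016, 15], [-2.1, -15.8, 9.9, 0, 0, -0.0016, 15], [-2.1, -15.8, 9.9, 0, 0, -0.0016, 15], [-2.1, -15.8, 9.9, 0, 0, -0.0016, 15], [0, 0, 28, 0, 0, 0, 15], [0, 0, 28, 0, 0, 0, 15], [0, 0, 25, 0, 0, 0, 15], [0, 0, 9, 0, 0, 0, 15]],
])

```text
time_s: 6.4
eef_pos: [0.5293, -0.091, 0.0664]
eef_rot: [-0.003, -0.105, 0.994, 0.001]
wrist_force: [-0.4, 1.0, -1.4]
opening: 0.267
grasp_force: 59.5
```

```bash
python3 - <<'E'
from h import *
c=snap('wrist');c=snap('wrist');c=snap('wrist'); p,r=pose(); print(p,r.as_matrix().round(3)); print(ctrl.get_obs()['wrist_force'])
import pickle;pickle.dump(c,open('w3.pkl','wb'))
cv2.imwrite('pics/w3.png',c['frame'])
E
```

```text
[ 0.53120808 -0.09135355  0.06948197] [[-0.978 -0.21  -0.002]
 [-0.21   0.978 -0.001]
 [ 0.002 -0.    -1.   ]]
[ 0.33127416 -0.39337919 -0.81441899]
```

View pics/w3.png

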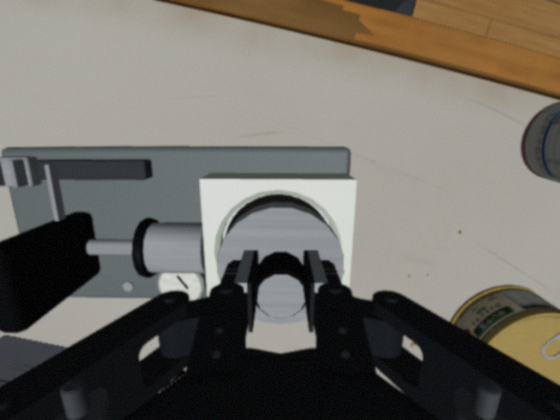

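The lid hovers over the pocket. The block's front edge is at v≈178 and its sides are at u≈202 and 355. I'll check the centring.

```bash
python3 - <<'E'
from h import *
import pickle
c=pickle.load(open('w3.pkl','rb'));g=c['frame'].astype(int).min(2); p,r=pose()
def cross(a,lv):
    i=np.argmax(a>lv); return i-1+(lv-a[i-1])/max(1,a[i]-a[i-1])
L=[(190+cross(g[y,190:215],170),y) for y in range(184,206,2)]
Rr=[(362-cross(g[y,335:363][::-1],190),y) for y in range(184,230,2)]
T=[(x,165+cross(g[165:190,x],170)) for x in range(215,345,4)]
f=lambda q:r.inv().apply(plane(c,q,.038)-p)*1000
a,b,t=f(L),f(Rr),f(T)
print('L',a[:,1].round(1),'R',b[:,1].round(1),'T',t[::4,0].round(1),np.median(t[:,0]))
print('pocket in tool y',(np.median(a[:,1])+np.median(b[:,1]))/2,'x',np.median(t[:,0])-45)
# mouth chamfer outline top: along columns, bright->dark below T edge
E
```

```text
L [-44.7 -44.7 -44.8 -44.7 -44.7 -44.7 -44.7 -44.7 -44.7 -44.7 -44.8] R [45.4 45.4 45.4 45.3 45.3 45.4 45.4 45.4 45.4 45.3 45.3 45.3 45.4 45.3
 45.3 45.3 45.2 45.2 45.2 45.3 45.3 45.2 45.3] T [42.6 42.6 42.5 42.5 42.5 42.5 42.3 42.3 42.3] 42.46017259168496
pocket in tool y 0.3016275659676566 x -2.539827408315041
```

Emit:
jog_arm([
  [[-0.5, 0.3, 4, 0, 0, 0, 15], [0, 0, 5, 0, 0, 0, 15], [0, 0, 4, 0, 0, 0, 15], [0, 0, 3, 0, 0, 0, 15], [0, 0, 3, 0, 0, 0, 15], [0, 0, 2, 0, 0, 0, 15], [0, 0, 1.5, 0, 0, 0, 15], [0, 0, 0.5, 0, 0, 0, 15], [0, 0, 0, 0, 0, 0, 15], [0, 0, 0, 0, 0, 0, 15]],
])

```text
time_s: 7.55
eef_pos: [0.5316, -0.0907, 0.0468]
eef_rot: [-0.001, -0.106, 0.994, -0.0]
wrist_force: [0.5, -1.2, -1.4]
opening: 0.267
grasp_force: 59.5
```

Emit:
jog_arm([
  [[0, 0, 1, 0, 0, 0, 15], [0, 0, 0.5, 0, 0, 0, 15], [0, 0, 0, 0, 0, 0, 15], [0, 0, 0, 0, 0, 0, 30], [0, 0, 0, 0, 0, 0, 40], [0, 0, 0, 0, 0, 0, 50], [0, 0, 0, 0, 0, 0, 50], [0, 0, -10, 0, 0, 0, 50], [0, 0, -20, 0, 0, 0, 50], [0, 0, -30, 0, 0, 0, 50]],
])

```text
time_s: 8.55
eef_pos: [0.5303, -0.09, 0.1049]
eef_rot: [-0.002, -0.105, 0.994, 0.0]
wrist_force: [0.2, -0.6, -1.1]
opening: 0.584
grasp_force: 0.0
```

Emit:
jog_arm([
  [[0, 0, -30, 0, 0, 0, 60], [0, 0, -20, 0, 0, 0, 60], [0, -15, 0, 0, 0, 0, 60], [0, -20, 0, 0, 0, 0, 60], [0, -20, 0, 0, 0, 0, 60], [0, -15, 0, 0, 0, 0, 60], [10, 0, 0, 0, 0, 0, 60], [10, 0, 0, 0, 0, 0, 60], [0, 0, 0, 0, 0, 0, 60], [0, 0, 0, 0, 0, 0, 60]],
])

```text
time_s: 9.55
eef_pos: [0.5263, -0.1627, 0.1552]
eef_rot: [-0.001, -0.105, 0.994, -0.0]
wrist_force: [0.3, -0.0, -0.4]
opening: 0.705
grasp_force: 0.0
```

```bash
python3 - <<'E'
from h import *
c=snap('wrist');c=snap('wrist','w4.png'); p,r=pose(); print(p,r.as_matrix().round(3))
import pickle;pickle.dump(c,open('w4.pkl','wb'))
E
```

```text
[ 0.52689463 -0.16270612  0.15546137] [[-0.978 -0.21  -0.001]
 [-0.21   0.978 -0.001]
 [ 0.001 -0.001 -1.   ]]
```

View pics/w4.png

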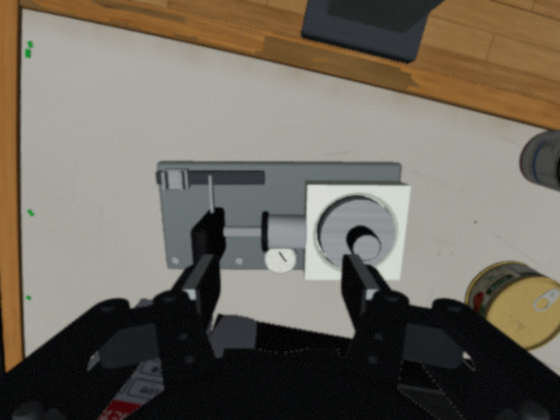

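The lid is in the pocket with its knob at (366,243). The pointer tip is at (211,178) and the rider fins are around (163–188, 180). I'll verify that it is seated and measure the pull.

```bash
python3 - <<'E'
from h import *
import pickle
c=pickle.load(open('w4.pkl','rb'));f=c['frame'];P=cloud(c);p,r=pose();v,u=np.mgrid[:420,:560]
th=.2093;ex=np.array([np.cos(th),np.sin(th),0]);ey=np.array([-np.sin(th),np.cos(th),0]);o=np.array([.5334,-.0909,0])
S=(P-o)@np.c_[ex,ey,[0,0,1]]
k=(np.hypot(u-357,v-232)<36)&(abs(S[...,2]-.042)<.006)&(np.hypot(u-363,v-238)>24)
X=S[k];A=np.c_[X[:,:2],np.ones(len(X))];s=np.linalg.lstsq(A,X[:,2],rcond=None)[0];print('lid top plane',k.sum(),s)
b=(u>310)&(u<405)&(v>188)&(v<275)&(f.min(2)>200);print('block z',np.nanmedian(S[...,2][b]))
kn=(np.hypot(u-366,v-243)<22)&(S[...,2]>.063)&(S[...,2]<.075);print('knob top',kn.sum(),np.median(S[kn],0))
h=(u>185)&(u<230)&(v>200)&(v<275)&(S[...,2]>.084)&(S[...,2]<.096);H=S[h];print('plate top',h.sum(),H.mean(0),np.percentile(H,2,0),np.percentile(H,98,0))
F=P.reshape(420,560,3)
def st(uv,z): return ((plane(c,uv,z)-o)@np.c_[ex,ey,[0,0,1]]).round(4)
g=f.max(2).astype(int)
print('pointer row',[(x,g[184,x]) for x in range(203,221)])
for y in (175,180,184): print('fins',y,[(x,g[y,x]) for x in range(155,196)])
for x in (160,170,180,190,205,212,220): print(x,st([(x,180)],.0385),st([(x,180)],.043))
cv2.imwrite('pics/w4c.png',cv2.resize(f[155:215,150:230],(800,600),interpolation=cv2.INTER_NEAREST))
E
```

```text
lid top plane 1971 [0.01297506 0.00552635 0.04230087]
block z 0.038349395123376984
knob top 196 [-0.00783238 -0.00314172  0.06838117]
plate top 619 [-0.01124269 -0.12602177  0.09017523] [-0.02213823 -0.13252872  0.08470256] [ 0.00311229 -0.11965252  0.09229033]
pointer row [(203, np.int64(86)), (204, np.int64(83)), (205, np.int64(80)), (206, np.int64(81)), (207, np.int64(88)), (208, np.int64(108)), (209, np.int64(132)), (210, np.int64(140)), (211, np.int64(118)), (212, np.int64(89)), (213, np.int64(70)), (214, np.int64(78)), (215, np.int64(79)), (216, np.int64(78)), (217, np.int64(78)), (218, np.int64(78)), (219, np.int64(78)), (220, np.int64(76))]
fins 175 [(155, np.int64(129)), (156, np.int64(86)), (157, np.int64(62)), (158, np.int64(56)), (159, np.int64(64)), (160, np.int64(81)), (161, np.int64(113)), (162, np.int64(136)), (163, np.int64(130)), (164, np.int64(105)), (165, np.int64(74)), (166, np.int64(61)), (167, np.int64(88)), (168, np.int64(122)), (169, np.int64(145)), (170, np.int64(151)), (171, np.int64(151)), (172, np.int64(151)), (173, np.int64(149)), (174, np.int64(150)), (
[... 1957 characters left out ...]
6)), (183, np.int64(66)), (184, np.int64(76)), (185, np.int64(107)), (186, np.int64(124)), (187, np.int64(114)), (188, np.int64(84)), (189, np.int64(65)), (190, np.int64(71)), (191, np.int64(78)), (192, np.int64(80)), (193, np.int64(79)), (194, np.int64(80)), (195, np.int64(82))]
160 [[-0.0489 -0.1715  0.0385]] [[-0.0496 -0.1697  0.043 ]]
170 [[-0.0489 -0.1628  0.0385]] [[-0.0496 -0.1612  0.043 ]]
180 [[-0.0489 -0.1541  0.0385]] [[-0.0496 -0.1526  0.043 ]]
190 [[-0.0489 -0.1454  0.0385]] [[-0.0496 -0.1441  0.043 ]]
205 [[-0.0489 -0.1325  0.0385]] [[-0.0496 -0.1313  0.043 ]]
212 [[-0.0489 -0.1264  0.0385]] [[-0.0496 -0.1254  0.043 ]]
220 [[-0.0489 -0.1195  0.0385]] [[-0.0496 -0.1186  0.043 ]]
```

View pics/w4c.png

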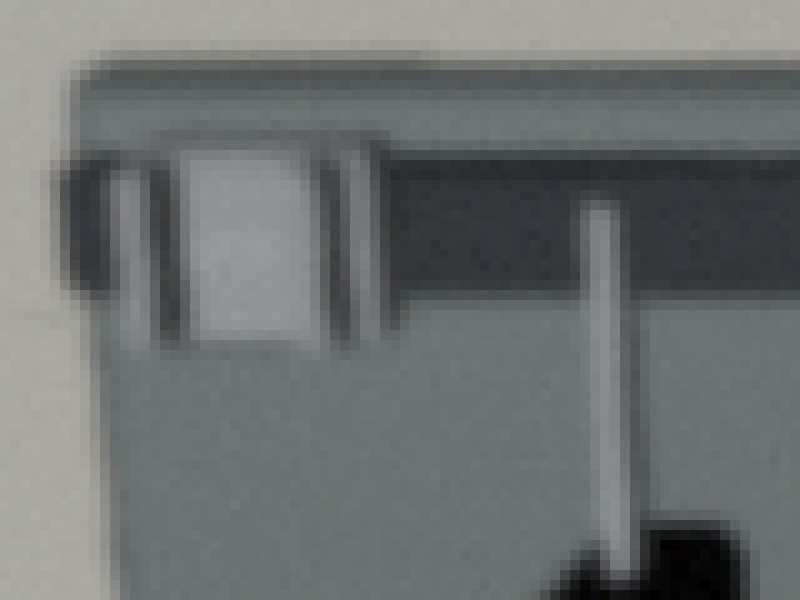

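```bash
python3 - <<'E'
from h import *
import pickle
th=.2093;ex=np.array([np.cos(th),np.sin(th),0]);ey=np.array([-np.sin(th),np.cos(th),0]);o=np.array([.5334,-.0909,0])
for n,vv,ur in(('w4',(176,180,183),range(155,196)),('w3',(168,173),range(0,62))):
    c=pickle.load(open(n+'.pkl','rb'));S=(cloud(c)-o)@np.c_[ex,ey,[0,0,1]];f=c['frame'].max(2)
    for v in vv: print(n,v,' '.join(f"{u}:{S[v,u,1]*1000:.0f}/{S[v,u,2]*1000:.0f}/{f[v,u]}" for u in ur))
E
```

```text
w4 176 155:-192/-0/134 156:-182/21/90 157:-180/23/67 158:-180/22/59 159:-179/22/62 160:-178/22/80 161:-177/23/109 162:-170/38/136 163:-169/39/131 164:-167/39/104 165:-168/36/71 166:-168/33/62 167:-168/32/84 168:-167/30/121 169:-167/30/143 170:-165/32/150 171:-165/30/151 172:-163/32/151 173:-163/30/151 174:-162/30/149 175:-161/31/151 176:-160/30/149 177:-159/30/149 178:-155/39/149 179:-154/39/147 180:-154/39/142 181:-153/38/120 182:-153/36/86 183:-153/33/68 184:-153/31/92 185:-152/29/122 186:-151/32/123 187:-150/30/95 188:-151/25/65 189:-150/24/55 190:-150/23/53 191:-149/22/58 192:-148/22/57 193:-147/22/57 194:-146/23/61 195:-146/22/61
w4 180 155:-192/-0/142 156:-182/21/106 157:-181/22/68 158:-180/22/59 159:-179/22/61 160:-178/22/70 161:-177/22/98 162:-170/39/126 163:-169/38/131 164:-168/39/118 165:-168/36/86 166:-168/34/66 167:-168/32/80 168:-167/31/118 169:-167/31/146 170:-166/30/152 171:-165/30/157 172:-164/30/157 173:-164/29/154 174:-162/31/154 175:-161/31/156 176:-160/30/156 177:-159/30/155 178:-159/29/153 179:-155/39/147 180:-154/40/144 181:-153/39/129 182:-152/38/95 183:-152/36
[... 1902 characters left out ...]
45 13:-153/39/134 14:-153/39/117 15:-152/39/83 16:-152/38/57 17:-153/37/53 18:-152/36/48 19:-153/35/51 20:-152/35/51 21:-153/34/48 22:-152/34/52 23:-152/33/51 24:-153/32/55 25:-152/32/79 26:-152/31/116 27:-152/30/141 28:-151/31/143 29:-151/30/129 30:-150/30/103 31:-150/30/76 32:-150/29/59 33:-150/28/52 34:-150/27/53 35:-150/26/52 36:-151/24/53 37:-151/24/53 38:-150/24/53 39:-151/22/52 40:-150/23/57 41:-149/23/58 42:-148/23/59 43:-148/23/63 44:-148/22/73 45:-148/21/100 46:-127/47/132 47:-127/46/141 48:-126/47/141 49:-125/47/120 50:-126/45/90 51:-126/44/63 52:-126/44/51 53:-126/44/49 54:-126/42/51 55:-126/41/50 56:-127/40/51 57:-125/42/57 58:-139/21/60 59:-137/23/59 60:-137/22/60 61:-137/22/60
```

```bash
python3 - <<'E'
from h import *
p,r=pose(); th=.2093; T=tool([0,0,-1],[-np.sin(th),np.cos(th),0])
ex=np.array([np.cos(th),np.sin(th),0]);ey=np.array([-np.sin(th),np.cos(th),0]);o=np.array([.5334,-.0909,0])
t=o-.006*ex-.1262*ey; print(t)
p,r=rows(p,r,t+[0,0,.12],T,5,45)
E
```

```text
[ 0.55375217 -0.21559254  0.        ]
[[-3.0,-11.5,7.1,-0.0001,-0.0002,0.0005,45.0],[-3.1,-11.4,7.1,-0.0001,-0.0002,0.0005,45.0],[-3.0,-11.5,7.1,-0.0001,-0.0002,0.0005,45.0],[-3.1,-11.5,7.1,-0.0001,-0.0002,0.0005,45.0],[-3.0,-11.4,7.1,-0.0001,-0.0002,0.0005,45.0]]
```

Emit:
jog_arm([
  [[-3, -11.5, 7, 0, 0, 0.0005, 45], [-3, -11.5, 7, 0, 0, 0.0005, 45], [-3, -11.5, 7, 0, 0, 0.0005, 45], [-3, -11.5, 7, 0, 0, 0.0005, 45], [-3, -11.5, 7, 0, 0, 0.0005, 45], [0, 0, 0, 0, 0, 0, 45], [0, 0, 0, 0, 0, 0, 45], [0, 0, 0, 0, 0, 0, 45], [0, 0, 0, 0, 0, 0, 45], [0, 0, 0, 0, 0, 0, 45]],
])

```text
time_s: 10.65
eef_pos: [0.5536, -0.216, 0.1207]
eef_rot: [-0.0, -0.104, 0.995, -0.001]
wrist_force: [-0.3, -0.7, -0.3]
opening: 0.526
grasp_force: 0.0
```

```bash
python3 - <<'E'
from h import *
p,r=pose();print(p,r.inv().apply(np.array([.55375,-.21559,.053])-p)*1000)
c=snap('wrist');P=cloud(c);v,u=np.mgrid[:420,:560]
Tl=r.inv().apply((P-p).reshape(-1,3)).reshape(P.shape)
k=(P[...,2]>.086)&(P[...,2]<.094)&(abs(Tl[...,0])<.04)&(abs(Tl[...,1])<.018)
X=Tl[k];print('plate top in tool',k.sum(),np.percentile(X,3,0),np.percentile(X,97,0))
E
```

```text
[ 0.55355832 -0.2159914   0.1207321 ] [-0.33463566  0.42094311 67.73142766]
plate top in tool 1473 [-0.02462067 -0.00672822  0.02854477] [0.01502624 0.00664585 0.03338158]
```

Emit:
jog_arm([
  [[0, 0, 10, 0, 0, 0, 45], [0, 0, 15, 0, 0, 0, 45], [0, 0, 15, 0, 0, 0, 45], [0, 0, 15, 0, 0, 0, 45], [0, 0, 9, 0, 0, 0, 45], [0, 0, 3.5, 0, 0, 0, 45], [0, 0, 0, 0, 0, 0, 45], [0, 0, 0, 0, 0, 0, 20], [0, 0, 0, 0, 0, 0, 5], [0, 0, 0, 0, 0, 0, 5]],
])

```text
time_s: 11.7
eef_pos: [0.5541, -0.2174, 0.0538]
eef_rot: [0.0, -0.104, 0.995, -0.001]
wrist_force: [0.3, -4.4, -0.7]
opening: 0.157
grasp_force: 60.0
```

Emit:
jog_arm([
  [[0, 0, 0, 0, 0, 0, 5], [0, 0, 0, 0, 0, 0, 5], [0, 0, 0, 0, 0, 0, 5], [0, 0, 0, 0, 0, 0, 5], [0, 0, 0, 0, 0, 0, 5], [0, 0, 0, 0, 0, 0, 5], [0, 0, 0, 0, 0, 0, 5], [0, 0, 0, 0, 0, 0, 5], [0, 0, 0, 0, 0, 0, 5], [0, 0, 0, 0, 0, 0, 5]],
])

```text
time_s: 12.7
eef_pos: [0.5541, -0.2174, 0.0538]
eef_rot: [0.0, -0.104, 0.995, -0.001]
wrist_force: [0.1, -5.1, 2.7]
opening: 0.154
grasp_force: 60.5
```

Emit:
jog_arm([
  [[0, -2, 0, 0, 0, 0, 5], [0, -4, 0, 0, 0, 0, 5], [0, -5, 0, 0, 0, 0, 5], [0, -6, 0, 0, 0, 0, 5], [0, -6, 0, 0, 0, 0, 5], [0, -5, 0, 0, 0, 0, 5], [0, -4, 0, 0, 0, 0, 5], [0, -2, 0, 0, 0, 0, 5], [0, -1, 0, 0, 0, 0, 5], [0, 0, 0, 0, 0, 0, 5]],
])

```text
time_s: 13.7
eef_pos: [0.5605, -0.2483, 0.0537]
eef_rot: [-0.001, -0.104, 0.995, 0.001]
wrist_force: [-3.1, 7.8, 10.8]
opening: 0.158
grasp_force: 61.7
```

```bash
python3 - <<'E'
from h import *
c=snap('wrist');c=snap('wrist');cv2.imwrite('pics/w5.png',c['frame']);p,r=pose();print(p, ctrl.get_obs()['wrist_force'],ctrl.get_obs()['grasp_force'])
import pickle;pickle.dump(c,open('w5.pkl','wb'))
th=.2093;ey=np.array([-np.sin(th),np.cos(th),0]);print('moved',(p-[.5541,-.2174,.0538])@ey)
P=cloud(c);ex=np.array([np.cos(th),np.sin(th),0]);S=(P-[.5334,-.0909,0])@np.c_[ex,ey,[0,0,1]]
k=(S[...,2]>.036)&(S[...,2]<.05)&(abs(S[...,0]+.048)<.009)&(S[...,1]<-.14)&(S[...,1]>-.19)
h,e=np.histogram(S[k][:,1],np.arange(-.190,-.14,.001));print([(round(a*1000),int(b)) for a,b in zip(e,h)])
q=k&(S[...,2]>.0415);print('pointer y',q.sum(),np.median(S[q],0) if q.any() else None,np.percentile(S[q][:,1],[5,95]) if q.any() else None)
E
```

```text
[ 0.56051619 -0.24815067  0.053693  ] [-4.4164574   8.46056588 10.83391596] 61.742963790893555
moved -0.03141270892887553
[(-190, 0), (-189, 0), (-188, 0), (-187, 0), (-186, 0), (-185, 0), (-184, 0), (-183, 0), (-182, 0), (-181, 0), (-180, 0), (-179, 0), (-178, 0), (-177, 0), (-176, 0), (-175, 0), (-174, 0), (-173, 0), (-172, 0), (-171, 28), (-170, 60), (-169, 61), (-168, 30), (-167, 0), (-166, 0), (-165, 0), (-164, 0), (-163, 0), (-162, 0), (-161, 0), (-160, 0), (-159, 64), (-158, 64), (-157, 32), (-156, 30), (-155, 61), (-154, 57), (-153, 19), (-152, 0), (-151, 0), (-150, 0), (-149, 0), (-148, 0), (-147, 0), (-146, 0), (-145, 0), (-144, 0), (-143, 0), (-142, 0)]
pointer y 158 [-0.04716024 -0.15783315  0.0463941 ] [-0.15883465 -0.15681519]
```

View pics/w5.png

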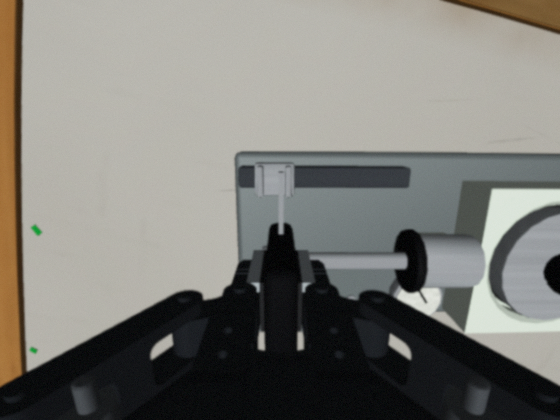

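The pointer at (281,175) is between the fins but 4 mm short of the middle: it is at −157.8, and the gap's middle is −162.0. I'll pull it the rest of the way.

Emit:
jog_arm([
  [[0, -1.5, 0, 0, 0, 0, 5], [0, -1.5, 0, 0, 0, 0, 5], [0, -1.5, 0, 0, 0, 0, 5], [0, 0, 0, 0, 0, 0, 5], [0, 0, 0, 0, 0, 0, 5], [0, 0, 0, 0, 0, 0, 5], [0, 0, 0, 0, 0, 0, 5], [0, 0, 0, 0, 0, 0, 5], [0, 0, 0, 0, 0, 0, 5], [0, 0, 0, 0, 0, 0, 5]],
])

```text
time_s: 14.8
eef_pos: [0.5614, -0.2523, 0.0537]
eef_rot: [-0.001, -0.105, 0.995, 0.002]
wrist_force: [-4.3, 8.5, 12.2]
opening: 0.157
grasp_force: 61.8
```

Emit:
jog_arm([
  [[0, 0, 0, 0, 0, 0, 5], [0, 0, 0, 0, 0, 0, 5], [0, 0, 0, 0, 0, 0, 5], [0, 0, 0, 0, 0, 0, 5], [0, 0, 0, 0, 0, 0, 5], [0, 0, 0, 0, 0, 0, 5], [0, 0, 0, 0, 0, 0, 5], [0, 0, 0, 0, 0, 0, 5], [0, 0, 0, 0, 0, 0, 5], [0, 0, 0, 0, 0, 0, 5]],
])

```text
time_s: 15.8
eef_pos: [0.5614, -0.2523, 0.0537]
eef_rot: [-0.001, -0.105, 0.995, 0.002]
wrist_force: [-4.3, 8.4, 12.4]
opening: 0.156
grasp_force: 61.8
```

```bash
python3 - <<'E'
from h import *
c=snap('wrist')
th=.2093;ey=np.array([-np.sin(th),np.cos(th),0])
P=cloud(c);ex=np.array([np.cos(th),np.sin(th),0]);S=(P-[.5334,-.0909,0])@np.c_[ex,ey,[0,0,1]]
k=(S[...,2]>.036)&(S[...,2]<.05)&(abs(S[...,0]+.048)<.009)&(S[...,1]<-.14)&(S[...,1]>-.19)
q=k&(S[...,2]>.0425);print('pointer',q.sum(),np.median(S[q],0))
z=k&~q
print('fins',np.percentile(S[z][:,1],[2,98]))
v,u=np.mgrid[:420,:560]
l=(np.hypot(S[...,0],S[...,1])<.03)&(abs(S[...,2]-.042)<.008);print('lid top z',l.sum(),np.median(S[l],0))
o=ctrl.get_obs();print(o['eef_pos'],o['grasp_force'],o['time_s'])
E
```

```text
pointer 154 [-0.04707686 -0.16206889  0.0463808 ]
fins [-0.17047099 -0.15261816]
lid top z 3267 [ 0.00219512 -0.01392035  0.04240081]
[ 0.56139783 -0.25234048  0.05371972] 61.78346872329712 15.85
```

The pointer is at −162.1, against a fin middle of about −161.7. It is steady, the lid is seated, and the handle has been held for more than 1 s.

```bash
python3 -c "
from bench import ctrl
print(ctrl.hand_in())"
```

```text
the job is handed in; nothing more can be done
None
```

I seated the lid in the pocket and let go of it, then pulled the handle until the pointer stood within about 0.5 mm of the mark's middle. I handed the job in still gripping the handle, and the hand-in returned no verdict.

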